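# Put the fired lids back on the canister set

## Robot

A 6-joint arm with a two-finger parallel gripper is mounted at the origin on the work surface. World frame = base frame: x ahead of the robot, y to its left, z up, the work surface at z = 0. Lengths are in mm, angles in rad, forces in N, time in s.
With the tool pointing down it reaches from about 350 to 875 mm from the base axis. Payload 4.2 kg.
Tool frame: the origin (TCP) lies midway between the tips of the shut fingers; the grasp point (between the pads) lies 19 mm behind it (arm.grasp_offset is the distance from the TCP to the grasp point, in mm); z points along the fingers, y is the line along which they close (so a half turn about z gives the same grasp; the last joint's range is limited). The gripper opens to 85 mm and grips with 20 to 120 N. Pads are 22 mm wide; open, the fingers measure 114 mm over their backs; the gripper's body (76 mm by 85 mm) begins 54 mm behind the grasp point. The pads swing forward as they close: fully open they stand 13 mm farther back than shut.
Start: joints at [-0.891, 0.385, 0.008, 0, -1.194, -0.259], TCP at [255.319, -570.448, 194.812] pointing down, gripper open.
Joint ranges: [-3.14, 3.14], [-1.21, 2.06], [-1.07, 1.41], [-3.16, 2.05], [-2.99, -0.16], [-3.1, 3.1]. Speed limits (rad/s): [2.79, 2.79, 3.14, 3.14, 3.14, 3.14].

## Interface

Orientations are given as a unit quaternion [x, y, z, w].
In Python, from bench import arm gives the robot as it stands. The module is installed in compiled form; this text tells all that it offers.
- The arm moves only by the tool servo_tool, never from a script. Its argument "increments" is a list of rows, each a list of 7 numbers: the opening, from 0 (shut) to 1 (fully open), then the shift along the tool's x, y, z in m, then the turn, a rotation vector about the tool's x, y, z in degrees. In form: [[grip, x, y, z, ax, ay, az], ...]. A call has 1 to 12 rows; each row is the pose to reach, as a shift and turn from the pose commanded when the call began, along the tool's axes at that moment; what a row does not reach only later rows make up. A row lasts 1/8 s, in which the tool goes at most 62.5 mm and 10.7 degrees, less where a joint would pass 70% of its speed; a pose out of reach is approached as far as the arm can. A call with a gripper value outside its range is refused whole. The fingers move at their own pace and stop on an object; the grip force is fixed at half the most. Time passes only in rows, so rows that repeat a pose let the fingers close. It gives the time, the measured TCP pose, the force, the opening and the grip force at its end, in the units of the state.
- arm.read_state(): the state, without advancing time (a new reading comes with each control period).
- arm.get_image(name): name is "scene" or "top"; returns a dict with "color" (384x512x3 uint8, red, green, blue), "fx", "fy", "cx", "cy" (pixels), "rvec" (rotation vector, rad) and "tvec" (3), from world to camera coordinates, as OpenCV has them. Camera axes: x right, y down, z forward; pixel columns grow to the right and rows downward; lengths in mm; the calibration is good to about 2 mm. A picture is of the moment at which its call begins. There is no depth.
- arm.job_done(): hands the job in; it is judged then, once.
Trained networks look in the newest picture that a camera, given by its name, has taken for a name from the list of things; names that differ only in an ending like _2 or _b are one class to them, and where a whole thing is asked for, a point or a joint stands for the part that bears it (a point fixed in the world has none). Each returns a list of dicts, best first, with "p" (0 to 1); they miss things now and then, are a little off and sometimes report something else, mostly with a low value. They report only what shows in the picture. A call takes as long as a camera call. They do not tell look-alikes from the thing itself.
- arm.look_for(camera, thing): "box" ([centre column, centre row, width, height] in pixels, round what is visible of it).
- arm.spot_point(camera, thing): "centre" ([column, row] in pixels: a listed point, or the origin of a listed thing).
The state is a dict: "clock": time; "joints": joint angles; "joint_vel": joint speeds; "joint_efforts": joint torques, N m; "position": TCP position; "ee_rot": TCP orientation; "contact_force": force on the tool from outside, world axes, zero at the start; "wrist_torque": the same for the moment, N m; "gripper_width": finger opening in mm; "grasp_force": force on a finger pad.
Only numpy, scipy, OpenCV 4.12 (cv2) and the standard library are available. Lean on these libraries where they do the work, as an engineer would, in place of code of your own. Each camera call takes 0.05 s, during which the arm holds its last target. There are 200 camera calls.

## Task

The lids of this set of four stoneware canisters were fired apart from their jars. Put each lid on the jar it fits, so that all four jars stand closed where they are now, each lid seated level with its flange inside the mouth and let go. It is brittle ware: set the lids down rather than drop them, tip no jar over, and leave the mug and the kiln post standing where they are.

Things in the scene. Friction and masses are not known exactly. Their poses are not given: they have to be found in the camera images.
- small_jar: the smallest of four round straight-walled open canisters without handles, pale unglazed stoneware with three thin incised lines round it: outer diameter 60 mm, height 64 mm, wall 6 mm so the mouth is 48 mm wide; loose, stands on an 18 mm thick wooden ware board. Origin: centre of its underside; z up, x and y across (round, so its yaw means nothing).
- medium_jar: the second smallest of four round straight-walled open canisters without handles, pale unglazed stoneware with three thin incised lines round it: outer diameter 76 mm, height 76 mm, wall 6 mm so the mouth is 64 mm wide; loose, stands on an 18 mm thick wooden ware board. Origin: centre of its underside; z up, x and y across (round, so its yaw means nothing).
- large_jar: the second largest of four round straight-walled open canisters without handles, pale unglazed stoneware with three thin incised lines round it: outer diameter 92 mm, height 88 mm, wall 6 mm so the mouth is 80 mm wide; loose, stands on an 18 mm thick wooden ware board. Origin: centre of its underside; z up, x and y across (round, so its yaw means nothing).
- giant_jar: the largest of four round straight-walled open canisters without handles, pale unglazed stoneware with three thin incised lines round it: outer diameter 108 mm, height 100 mm, wall 6 mm so the mouth is 96 mm wide; loose, stands on an 18 mm thick wooden ware board. Origin: centre of its underside; z up, x and y across (round, so its yaw means nothing).
- small_lid: lid of the smallest canister, same clay, 60 mm across like its jar, loose, right way up on another 18 mm board. Origin: centre underneath its flange; z up. Heights from there: tapered flange 0-10 mm (32 to 38 mm wide), plate 10-20 mm (its underside rests on the jar's rim), round upright knob 20-46 mm, 22-24 mm thick, to pinch. Seated, origin is 54 mm above the jar's. About 67 g.
- medium_lid: lid of the second smallest canister, same clay, 76 mm across like its jar, loose, right way up on another 18 mm board. Origin: centre underneath its flange; z up. Heights from there: tapered flange 0-10 mm (48 to 54 mm wide), plate 10-20 mm (its underside rests on the jar's rim), round upright knob 20-46 mm, 22-24 mm thick, to pinch. Seated, origin is 66 mm above the jar's. About 89 g.
- large_lid: lid of the second largest canister, same clay, 92 mm across like its jar, loose, right way up on another 18 mm board. Origin: centre underneath its flange; z up. Heights from there: tapered flange 0-10 mm (64 to 70 mm wide), plate 10-20 mm (its underside rests on the jar's rim), round upright knob 20-46 mm, 22-24 mm thick, to pinch. Seated, origin is 78 mm above the jar's. About 116 g.
- giant_lid: lid of the largest canister, same clay, 108 mm across like its jar, loose, right way up on another 18 mm board. Origin: centre underneath its flange; z up. Heights from there: tapered flange 0-10 mm (80 to 86 mm wide), plate 10-20 mm (its underside rests on the jar's rim), round upright knob 20-46 mm, 22-24 mm thick, to pinch. Seated, origin is 90 mm above the jar's. About 149 g.
- mug: a pale stoneware mug with a handle, diameter 72 mm, height 85 mm, at one end of the canisters' board; no lid belongs on it. Origin: centre of its underside; handle towards its own +y.
- kiln_post: an upright firebrick cylinder with a dark bore on top, diameter 32 mm, height 40 mm, between lids on the lids' board; not to be moved. Origin: centre of its underside. A low three-armed kiln stilt and a 40 mm brown dish stand between the other lids.
Mind the look-alikes: they are no part of the job. Leave any turquoise look-alike of the large_lid alone. Leave any blue look-alike of the medium_lid alone.

How it is judged (in metres and radians):
At the end, for the whole second after the job is handed in: Each lid on its own jar, at rest and released: axes within 8 mm, height within 3 mm of seated, lid level within 0.06 rad; jars upright within 0.05 rad and within 30 mm of their starts; mug and kiln post upright within 0.1 rad and within 30 mm of their starts (horizontal distance between small_lid and small_jar below 0.008 m and z of small_lid in the frame of small_jar between 0.051 and 0.057 m and angle between each of small_lid, medium_lid, large_lid, giant_lid's own z axis and vertical below 0.06 rad and angle between each of small_jar, medium_jar, large_jar, giant_jar's own z axis and vertical below 0.05 rad and distance of each of small_jar, medium_jar, large_jar, giant_jar, mug, kiln_post from where it was at the start of the episode below 0.03 m and linear speed of each of small_lid, small_jar, medium_lid, medium_jar, large_lid, large_jar, giant_lid, giant_jar below 0.02 m/s and contact force between each of small_lid, medium_lid, large_lid, giant_lid and the fingers below 0.1 N and horizontal distance between medium_lid and medium_jar below 0.008 m and z of medium_lid in the frame of medium_jar between 0.063 and 0.069 m and horizontal distance between large_lid and large_jar below 0.008 m and z of large_lid in the frame of large_jar between 0.075 and 0.081 m and horizontal distance between giant_lid and giant_jar below 0.008 m and z of giant_lid in the frame of giant_jar between 0.087 and 0.093 m and angle between each of mug, kiln_post's own z axis and vertical below 0.1 rad); the robot touches nothing.
It fails at once if a lid is dropped or thrown: it moves faster than 0.5 m/s while out of the fingers ((linear speed of small_lid above 0.5 m/s and contact force between small_lid and the fingers below 0.1 N) or (linear speed of medium_lid above 0.5 m/s and contact force between medium_lid and the fingers below 0.1 N) or (linear speed of large_lid above 0.5 m/s and contact force between large_lid and the fingers below 0.1 N) or (linear speed of giant_lid above 0.5 m/s and contact force between giant_lid and the fingers below 0.1 N)).
It fails at once if a jar is tipped by more than 0.35 rad or pushed more than 60 mm ((angle between small_jar's own z axis and vertical above 0.35 rad or distance of small_jar from where it was at the start of the episode above 0.06 m) or (angle between medium_jar's own z axis and vertical above 0.35 rad or distance of medium_jar from where it was at the start of the episode above 0.06 m) or (angle between large_jar's own z axis and vertical above 0.35 rad or distance of large_jar from where it was at the start of the episode above 0.06 m) or (angle between giant_jar's own z axis and vertical above 0.35 rad or distance of giant_jar from where it was at the start of the episode above 0.06 m)).
It also fails if it takes over 99 s, if anything falls off the work surface, if the arm or the gripper's body presses on something with over 40 N, if the wrist force passes 120 N, or if a joint passes its speed limit or range.

## Working session

There is one attempt and no reset: what is moved stays moved. The work goes in short steps, Python scripts to look and compute and a tool call to move; the robot and the scene stay as the last step left them, time stands still between calls to the robot, and variables do not carry over. Pictures are saved under pics/ and viewed, at most 14 in all, crops included, and the job is handed in when it is done.

Besides the shell and the picture viewer there is one more tool, called after "Call:" as a command line: name --pt "numbers of a row" for each row, then --argument value for the rest. servo_tool: Moves the arm, as the interface text tells. Its arguments: {"type":"object","properties":{"increments":{"type":"array","items":{"type":"array","items":{"type":"number"}}}},"required":["increments"]}

```bash
mkdir -p pics; cat > h.py <<'E'
import numpy as np,cv2
from bench import arm
from scipy.spatial.transform import Rotation as R
def cam(d):
    Rm=cv2.Rodrigues(np.array(d["rvec"],float))[0]; t=np.array(d["tvec"],float).ravel(); return Rm,t
def px2w(d,uv,z):
    Rm,t=cam(d); r=Rm.T@np.array([(uv[0]-d["cx"])/d["fx"],(uv[1]-d["cy"])/d["fy"],1]); c=-Rm.T@t
    return c+r*(z-c[2])/r[2]
def w2px(d,p):
    Rm,t=cam(d); q=Rm@np.array(p,float)+t; return np.array([d["fx"]*q[0]/q[2]+d["cx"],d["fy"]*q[1]/q[2]+d["cy"]])
def save(d,n,box=None,s=1):
    im=cv2.cvtColor(d["color"],cv2.COLOR_RGB2BGR)
    if box: im=im[box[1]:box[3],box[0]:box[2]]
    cv2.imwrite("pics/"+n,cv2.resize(im,None,fx=s,fy=s,interpolation=cv2.INTER_CUBIC))
E
python3 - <<'E'
from h import *
ds={}
for c in("scene","top"):
    d=arm.get_image(c); ds[c]=d; save(d,c+"0.png",s=1.5); Rm,t=cam(d); print(c,(-Rm.T@t).round(),d["fx"])
    for n in["small_jar","medium_jar","large_jar","giant_jar","mug","small_lid","medium_lid","large_lid","giant_lid","kiln_post"]:
        for r in arm.spot_point(c,n)[:3]: print(c,n,round(r["p"],2),np.round(r["centre"],1),px2w(d,r["centre"],18).round(1))
s=arm.read_state(); print(s["clock"],s["ee_rot"],R.from_quat(s["ee_rot"]).as_matrix().round(3))
E
```

```text
scene [1255.  558.  656.] 371.22481640330255
scene small_jar 0.66 [217.2 160.1] [ 449.5 -246.2   18. ]
scene small_jar 0.19 [336.8 211.8] [441.5 218.3  18. ]
scene medium_jar 0.69 [252.4 172.3] [ 432.1 -101.7   18. ]
scene medium_jar 0.69 [198.6 152.9] [ 455.5 -332.7   18. ]
scene large_jar 0.96 [338.1 213. ] [444.2 223.9  18. ]
scene giant_jar 0.92 [290.8 190.6] [438.2  56.7  18. ]
scene mug 0.93 [199.7 150.6] [ 440.6 -342.4   18. ]
scene small_lid 0.7 [180.5 178.2] [ 612.2 -252.3   18. ]
scene medium_lid 0.75 [383.1 282.2] [609.1 428.4  18. ]
scene medium_lid 0.66 [264.  222.3] [615.   89.4  18. ]
scene large_lid 0.93 [123.3 170.8] [ 704.3 -427.5   18. ]
scene large_lid 0.61 [216.5 198.7] [619.1 -86.1  18. ]
scene giant_lid 0.57 [320.4 251.5] [614.5 267.   18. ]
scene kiln_post 0.57 [288.6 240.2] [631.4 182.5  18. ]
top [ 405.   -5. 1253.] 464.7872490218096
top small_jar 0.75 [345.7 241.5] [ 442.6 -247.3   18. ]
top medium_jar 0.95 [285.8 237.1] [452.1 -89.2  18. ]
top large_jar 0.6 [169.4 241.1] [437.6 219.   18. ]
top large_jar 0.52 [285.  175.4] [617.6 -86.5  18. ]
top giant_jar 0.66 [228.  238.5] [446.5  63.8  18. ]
top mug 0.84 [387.  240.2] [ 447.4 -356.1   18. ]
top small_lid 0.88 [345.8 174.9] [ 620.9 -249.8   18. ]
top small_lid 0.21 [229.4 237.7] [448.6  60.1  18. ]
top medium_lid 0.85 [ 97.1 187.1] [579.9 419.   18. ]
top medium_lid 0.73 [217.1 173.3] [621.3  96.5  18. ]
top large_lid 0.63 [409.2 150.4] [ 689.9 -421.6   18. ]
top giant_lid 0.76 [157.9 176.8] [609.9 256.   18. ]
top kiln_post 0.69 [189.1 171.2] [626.1 172.2  18. ]
top kiln_post 0.39 [349.4 178.3] [ 611.7 -259.3   18. ]
top kiln_post 0.19 [390.7 238.4] [ 452.2 -365.9   18. ]
1.1 [-2.08863200e-01  9.77944867e-01  1.43578848e-05  4.65353832e-06] [[-0.913 -0.409  0.   ]
 [-0.409  0.913  0.   ]
 [-0.     0.    -1.   ]]
```

View pics/top0.png

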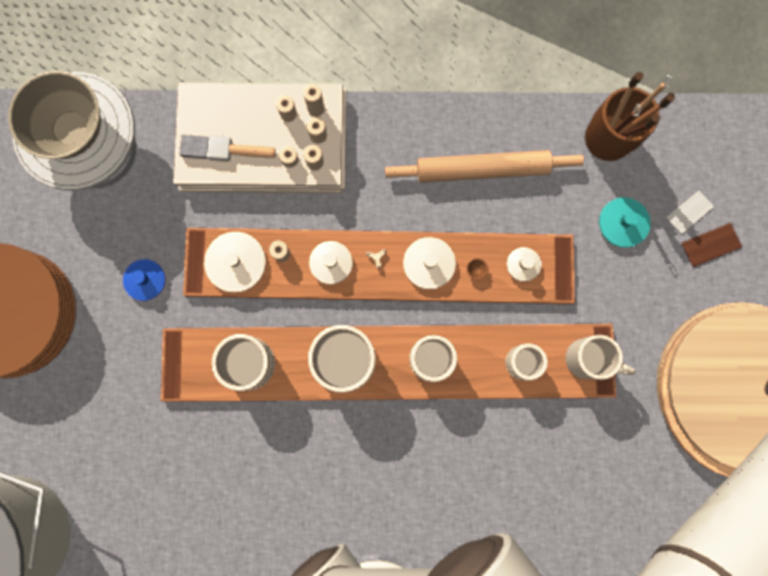

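View pics/scene0.png

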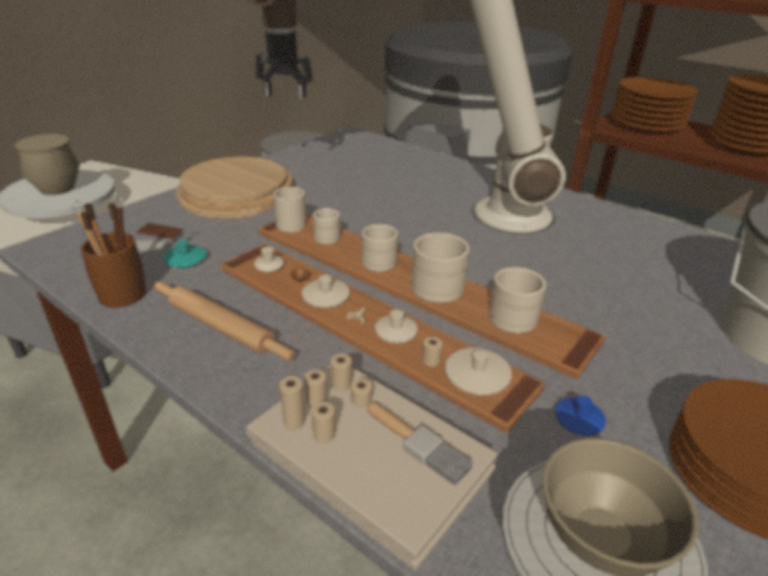

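```bash
cat > fit.py <<'E'
from h import *
from scipy.optimize import minimize
J={"small":(30,64),"medium":(38,76),"large":(46,88),"giant":(54,100)}
g0={"small_jar":(445,-260),"medium_jar":(450,-92),"large_jar":(440,222),"giant_jar":(444,62),"small_lid":(614,-255),"medium_lid":(617,86),"large_lid":(617,-87),"giant_lid":(612,262)}
a=np.linspace(0,2*np.pi,60)
def cyl(d,x,y,r,z0,z1):
    p=[w2px(d,(x+r*np.cos(t),y+r*np.sin(t),z)) for t in a for z in(z0,z1)]
    return cv2.convexHull(np.array(p,np.float32))
def parts(n,z=18):
    k,t=n.split("_"); r,h=J[k]
    return [(r,z,z+h)] if t=="jar" else [(r,z+10,z+20),(12,z+20,z+46)]
S=4
def sil(d,n,x,y,o,sh,z=18):
    m=np.zeros((sh[0]*S,sh[1]*S),np.uint8)
    for r,z0,z1 in parts(n,z): cv2.fillConvexPoly(m,np.int32(np.round((cyl(d,x,y,r,z0,z1)[:,0]-o+.5)*S*16)),1,shift=4)
    return m
def mask(d):
    im=d["color"].astype(int); r,g,b=im[...,0],im[...,1],im[...,2]
    return r,g,b
def fit(d,n,g,z=18,thr=160):
    c=w2px(d,(*g,z+30)); o=np.floor(c-40).astype(int); o=np.maximum(o,0); crop=d["color"][o[1]:o[1]+80,o[0]:o[0]+80]
    up=cv2.resize(crop,None,fx=S,fy=S,interpolation=cv2.INTER_CUBIC).astype(int)
    m=((up[...,0]>thr)&(up[...,0]-up[...,2]<65)).astype(np.uint8)
    cs,_=cv2.findContours(m,cv2.RETR_EXTERNAL,cv2.CHAIN_APPROX_NONE); f=np.zeros_like(m)
    q=(c-o)*S; cs=[k for k in cs if len(k)>60 and cv2.pointPolygonTest(cv2.convexHull(k),tuple(map(float,q)),True)>-20]
    cv2.drawContours(f,cs,-1,1,-1)
    def cost(p):
        s=sil(d,n,*p,o,crop.shape,z); return 1-(s&f).sum()/max(1,(s|f).sum())
    b=minimize(cost,g,method="Nelder-Mead",options=dict(initial_simplex=[g,(g[0]+12,g[1]),(g[0],g[1]+12)],xatol=.1,fatol=1e-4))
    return b.x,1-b.fun
E
python3 - <<'E'
from fit import *
vis={}
for c in("top","scene"):
    d=arm.get_image(c); im=cv2.cvtColor(d["color"],cv2.COLOR_RGB2BGR); k=3
    big=cv2.resize(im,None,fx=k,fy=k,interpolation=cv2.INTER_CUBIC)
    for n,g in g0.items():
        p,i=fit(d,n,g); print(c,n,p.round(1),round(i,3))
        for r,z0,z1 in parts(n): cv2.polylines(big,[np.int32((cyl(d,*p,r,z0,z1)[:,0]+.5)*k)],True,(0,255,0),1)
    x0,y0,x1,y1=(110,140,375,280) if c=="top" else (150,110,416,290)
    cv2.imwrite(f"pics/fit_{c}.png",big[y0*k:y1*k,x0*k:x1*k])
E
```

```text
top small_jar [ 442.3 -251.4] 0.89
top medium_jar [445.9 -91.7] 0.958
top large_jar [435.2 228.6] 0.853
top giant_jar [443.6  59.9] 0.735
top small_lid [ 616.3 -254.1] 0.937
top medium_lid [614.9  87.2] 0.959
top large_lid [615.7 -87.7] 0.964
top giant_lid [614.1 257.5] 0.972
scene small_jar [ 432.5 -253.6] 0.609
scene medium_jar [441.6 -97.1] 0.635
scene large_jar [430.6 226.4] 0.651
scene giant_jar [437.5  56.3] 0.666
scene small_lid [ 615.9 -256.1] 0.715
scene medium_lid [616.   87.5] 0.832
scene large_lid [616.2 -89.3] 0.84
scene giant_lid [614.3 259.6] 0.864
```

View pics/fit_top.png

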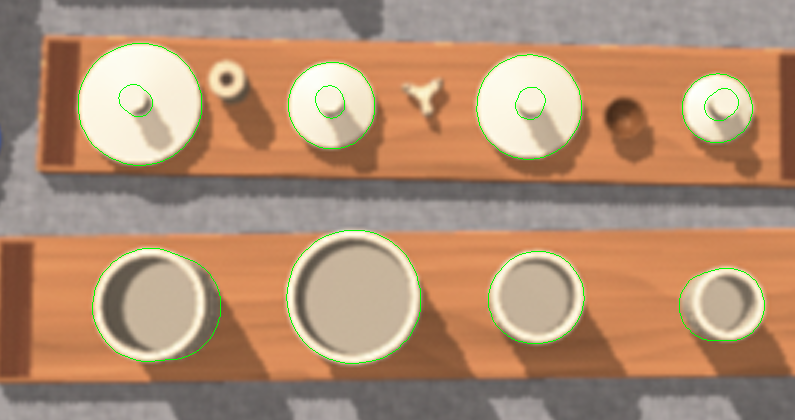

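View pics/fit_scene.png

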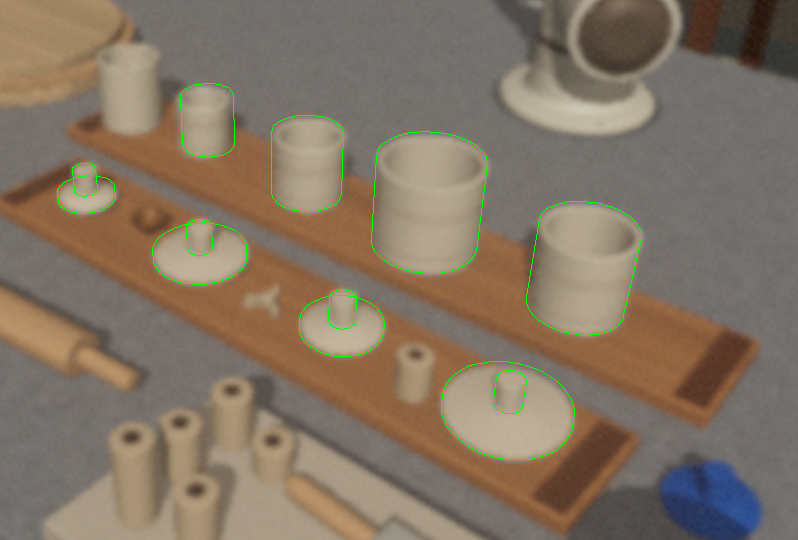

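```bash
python3 - <<'E'
from fit import *
for c in("top","scene"):
  d=arm.get_image(c); g=cv2.cvtColor(d["color"],cv2.COLOR_RGB2GRAY).astype(np.float32)
  T=np.linspace(0,2*np.pi,72,endpoint=False)
  for n in list(g0)[:4]:
    r,h=J[n.split("_")[0]]
    def m(p,rs):
        P=np.array([w2px(d,(p[0]+q*np.cos(t),p[1]+q*np.sin(t),18+h)) for q in rs for t in T],np.float32)
        return cv2.remap(g,P[:,0].reshape(1,-1),P[:,1].reshape(1,-1),cv2.INTER_LINEAR).reshape(len(rs),-1).mean()
    f=lambda p:-(m(p,(r-2,r-3,r-4))-.5*m(p,(r+3,))-.5*m(p,(r-9,)))
    gx=[(f((g0[n][0]+i,g0[n][1]+j)),g0[n][0]+i,g0[n][1]+j) for i in range(-16,17,2) for j in range(-16,17,2)]
    b=min(gx); q=minimize(f,b[1:],method="Nelder-Mead"); print(c,n,q.x.round(1),-q.fun)
E
```

```text
top small_jar [ 443.4 -251. ] 74.93250274658203
top medium_jar [446.6 -91. ] 81.521240234375
top large_jar [435.6 227.9] 90.61254119873047
top giant_jar [443.6  60.2] 90.49209594726562
scene small_jar [ 443.3 -250. ] 6.4746246337890625
scene medium_jar [447.6 -89. ] 7.558746337890625
scene large_jar [437.  230.8] 12.9085693359375
scene giant_jar [444.9  62.7] 9.8331298828125
```

Lid look-alikes in the top view: the blue lid at (97,187) and the turquoise lid at (413,149) are rejected. The pale lids sit on the board at small (349,176), large (286,176), medium (221,175) and giant (157,175), and the close crop confirms them. Other pale distractors are the kiln post (187,167) and the mug (396,238). Starting with the small lid.

Call:
servo_tool --pt "1 -0.0573 0.0176 0.0081 0 0 -8.2" --pt "1 -0.1145 0.0352 0.016 0 0 -16.5" --pt "1 -0.1718 0.0527 0.024 0 0 -24.7" --pt "1 -0.229 0.0703 0.032 0 0 -32.9" --pt "1 -0.2863 0.0879 0.04 0 0 -41.2" --pt "1 -0.3436 0.1055 0.048 0 0 -49.4" --pt "1 -0.4009 0.123 0.056 0 0 -57.7" --pt "1 -0.4581 0.1406 0.065 0 0 -65.9" --pt "1 -0.4581 0.1406 0.065 0 0 -65.9" --pt "0.7 -0.4581 0.1406 0.065 0 0 -65.9"

```text
clock: 2.55
position: [615.9, -254.8, 129.5]
ee_rot: [0.707, -0.707, -0.0, 0.0]
contact_force: [-0.0, -0.0, -0.8]
gripper_width: 69.9
grasp_force: 0.0
```

Call:
servo_tool --pt "0.6 0 0 0.04 0 0 0" --pt "0.6 0 0 0.07 0 0 0" --pt "0.6 0 0 0.0875 0 0 0" --pt "0.6 0 0 0.0875 0 0 0" --pt "0 0 0 0.0875 0 0 0" --pt "0 0 0 0.0875 0 0 0" --pt "0 0 0 0.0875 0 0 0" --pt "0 0 0 0.0875 0 0 0" --pt "0 0 0 0.0875 0 0 0" --pt "0 0 0 0.0875 0 0 0"

```text
clock: 3.8
position: [616.0, -255.0, 42.3]
ee_rot: [0.707, -0.707, -0.0, 0.0]
contact_force: [0.8, -0.3, 0.8]
gripper_width: -0.2
grasp_force: 0.0
```

```bash
python3 - <<'E'
from h import *
d=arm.get_image("scene"); save(d,"a.png",(120,100,280,220),4); print(arm.read_state()["contact_force"])
E
```

```text
[-0.07564325  0.64025194  0.30186231]
```

View pics/a.png

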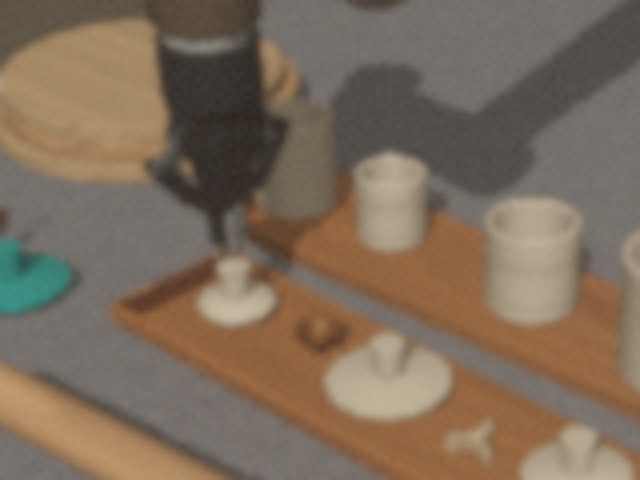

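```bash
python3 - <<'E'
from h import *
s=arm.read_state();print(s["position"],s["joints"])
for c in("scene","top"):
    d=arm.get_image(c); print(c,w2px(d,s["position"]),w2px(d,(616,-255,18)))
    if c=="top": save(d,"b.png",(290,130,430,240),5)
E
```

```text
[ 616.03315207 -254.93774848   42.27670285] [-1.50322761e-01  5.84196757e-01 -6.60222745e-02  2.75350544e-05
 -9.20664441e-01  1.50581402e-01]
scene [178.34113846 171.89418699] [179.04403279 178.37592348]
top [349.60039779 175.16201787] [347.77569305 176.70761717]
```

View pics/b.png

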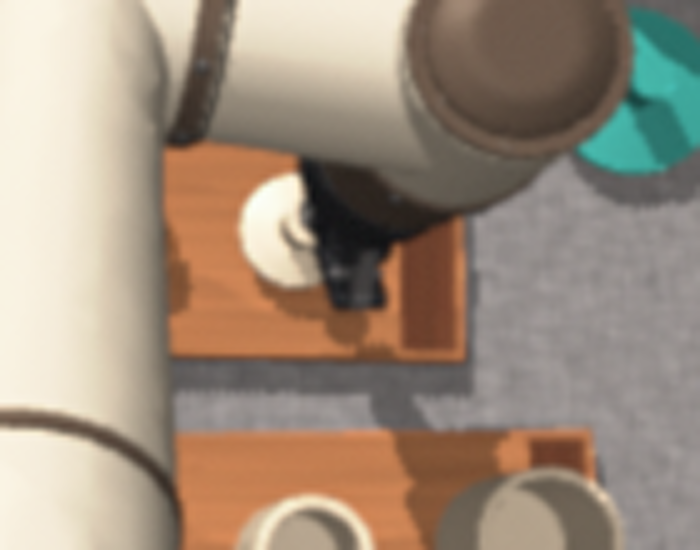

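```bash
python3 - <<'E'
from h import *
d=arm.get_image("scene");t=arm.get_image("top")
print("base",w2px(d,(0,0,0)),"start tcp",w2px(d,(255.3,-570.4,194.8)),"now",w2px(d,(616,-255,42)))
for uv in[(176,160),(178,161)]:
  for z in(20,42,60,80): 
    p=px2w(d,uv,z); print(uv,p.round(),w2px(t,p).round())
save(t,"c.png",s=1.5); save(d,"d.png",(150,110,230,190),7)
E
```

```text
base [341.3587991 142.3727167] start tcp [190.76842413  77.29675445] now [178.34411674 171.95826154]
(176, 160) [ 545. -351.   20.] [384. 203.]
(176, 160) [ 570. -319.   42.] [374. 193.]
(176, 160) [ 590. -294.   60.] [366. 184.]
(176, 160) [ 612. -265.   80.] [357. 174.]
(178, 161) [ 545. -340.   20.] [380. 203.]
(178, 161) [ 570. -309.   42.] [371. 193.]
(178, 161) [ 590. -284.   60.] [362. 184.]
(178, 161) [ 612. -255.   80.] [353. 174.]
```

View pics/c.png

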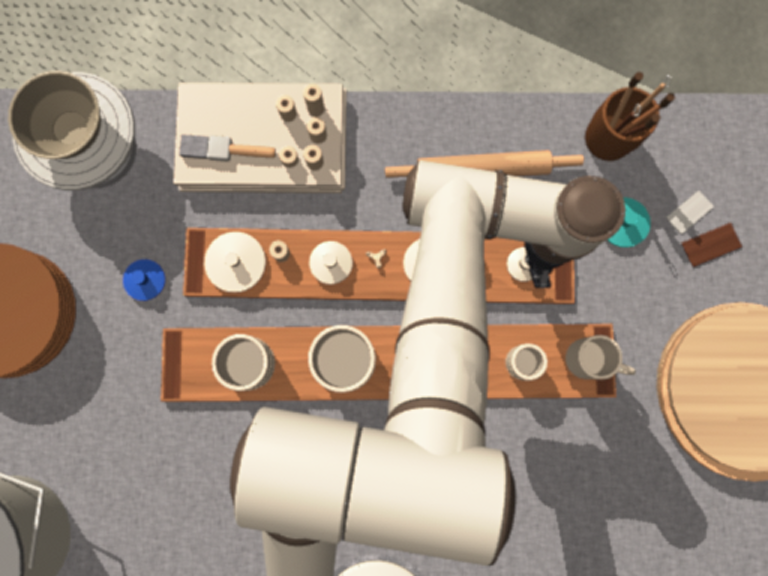

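View pics/d.png

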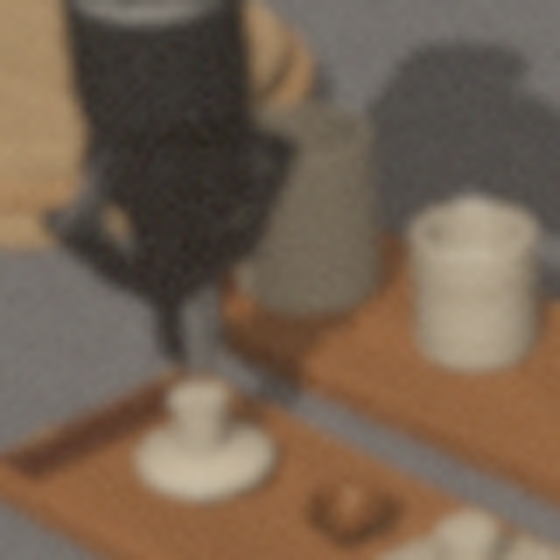

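The fingers closed on nothing. In the scene view the shut tips show at about (177,162), and the readout predicts (178,172). That puts the true tip height near 75–80 mm, just above the knob, while 42 is reported. I'll find the offset by touching the knob top, which is at z = 64, gently with the shut fingers.

Call:
servo_tool --pt "0 0 0 0.003 0 0 0" --pt "0 0 0 0.006 0 0 0" --pt "0 0 0 0.007 0 0 0" --pt "0 0 0 0.007 0 0 0"

```text
clock: 4.55
position: [615.9, -255.0, 35.1]
ee_rot: [0.707, -0.707, -0.0, 0.0]
contact_force: [0.2, -0.5, -0.1]
gripper_width: -0.1
grasp_force: 0.0
```

Call:
servo_tool --pt "0 0 0 0.002 0 0 0" --pt "0 0 0 0.003 0 0 0" --pt "0 0 0 0.003 0 0 0"

```text
clock: 4.92
position: [615.9, -255.0, 32.2]
ee_rot: [0.707, -0.707, -0.0, 0.0]
contact_force: [-0.0, -0.7, -0.0]
gripper_width: 0.1
grasp_force: 0.0
```

Call:
servo_tool --pt "0 0 0 0.002 0 0 0" --pt "0 0 0 0.0025 0 0 0" --pt "0 0 0 0.0025 0 0 0"

```text
clock: 5.3
position: [616.0, -255.0, 29.7]
ee_rot: [0.707, -0.707, -0.0, 0.0]
contact_force: [-0.6, -0.2, 0.6]
gripper_width: -0.3
grasp_force: 0.0
```

```bash
python3 - <<'E'
from h import *
d=arm.get_image("scene"); t=arm.get_image("top"); a=cv2.resize(d["color"][120:190,140:210],(560,560),interpolation=cv2.INTER_CUBIC)
for z,c in((30,(255,0,0)),(64,(0,255,0)),(80,(0,0,255))):
    u=w2px(d,(616,-255,z)); cv2.circle(a,tuple(int(v) for v in (u-[140,120]+.5)*8),4,c,-1)
cv2.imwrite("pics/e.png",a[...,::-1])
E
```

```text
(no output)
```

View pics/e.png

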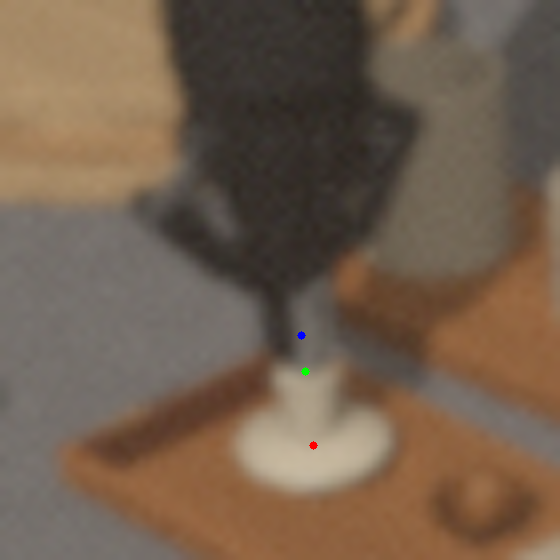

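```bash
python3 - <<'E'
from h import *
d=arm.get_image("scene");t=arm.get_image("top")
def tri(a,b):
    P=[]
    for D in(d,t):
        Rm,T=cam(D);K=np.array([[D["fx"],0,D["cx"]],[0,D["fy"],D["cy"]],[0,0,1]]);P.append(K@np.c_[Rm,T])
    X=cv2.triangulatePoints(P[0],P[1],np.array(a,float),np.array(b,float));X=(X[:3]/X[3]).ravel();return X.round(),w2px(d,X).round(1),w2px(t,X).round(1)
for b in [(361,186),(359,188),(363,184),(364,189)]: print(tri((191.4,131.4),b))
# predicted if upright: axis points at heights
for z in(100,130,150,180): print(z,[w2px(t,(616+k,-255,z)).round(1) for k in(-60,0,60)],[w2px(d,(616+k,-255,z)).round(1) for k in(-60,0,60)])
# dark mask in top near gripper
g=t["color"][160:200,340:375].max(2); ys,xs=np.where(g<60); print(xs.min()+340,xs.max()+340,ys.min()+160,ys.max()+160)
for r in range(20,34): print(r+160,"".join("#" if v<60 else "+" if v<110 else "." for v in g[r]))
E
```

```text
(array([ 564., -251.,  168.]), array([188.3, 130.7]), array([359.1, 187.7]))
(array([ 562., -248.,  166.]), array([189.6, 131. ]), array([357.9, 189. ]))
(array([ 567., -253.,  169.]), array([187. , 130.4]), array([360.2, 186.4]))
(array([ 558., -259.,  163.]), array([188.2, 130.7]), array([362. , 190.8]))
100 [array([354.7, 195. ]), array([354.3, 171.3]), array([354. , 147.9])] [array([191., 149.]), array([176.6, 155.8]), array([161.1, 163.1])]
130 [array([357.3, 193.4]), array([357. , 169.1]), array([356.6, 145.1])] [array([190.3, 140.5]), array([175.6, 147.1]), array([159.9, 154.2])]
150 [array([359.2, 192.3]), array([358.8, 167.6]), array([358.4, 143.2])] [array([189.8, 134.7]), array([175. , 141.2]), array([159.1, 148.1])]
180 [array([362.1, 190.6]), array([361.7, 165.2]), array([361.2, 140.1])] [array([189.1, 125.7]), array([174., 132.]), array([157.8, 138.7])]
349 374 163 191
180 ...........+###############....++++
181 ............+#############+....++++
182 ............+#########+##+.....++++
183 ............+########++++......++++
184 .............+#+#####++++......++++
185 .............+#+++##+++++......++++
186 .............+######+++#+......++++
187 .............+######+++##......++++
188 ..............+#####+++##+.....++++
189 ..............+#####+++##+.....++++
190 ..............++###++++##+.....++.+
191 ...............+####+++##+.....++++
192 ...............++++++++++.......+++
193 .................++.............+++
```

Triangulation confirms x and y are right: the gripper knuckle is at about (561,-253). The tool really is some 35–40 mm higher than reported, so I'll continue the touch.

Call:
servo_tool --pt "0 0 0 0.001 0 0 0" --pt "0 0 0 0.002 0 0 0" --pt "0 0 0 0.003 0 0 0" --pt "0 0 0 0.003 0 0 0"

```text
clock: 6.0
position: [616.2, -255.1, 27.7]
ee_rot: [0.707, -0.707, 0.0, -0.0]
contact_force: [-1.2, 0.4, 3.9]
gripper_width: -0.0
grasp_force: 2.4
```

Contact is at reported 27.7, where the true height is 64, so true z is about reported + 36. The grasp goes at reported z ≈ 5.

Call:
servo_tool --pt "0 0 0 -0.02 0 0 0" --pt "0.65 0 0 -0.03 0 0 0" --pt "0.65 0 0 -0.03 0 0 0" --pt "0.65 0 0 -0.03 0 0 0" --pt "0.65 0 0 0.0 0 0 0" --pt "0.65 0 0 0.015 0 0 0" --pt "0.65 0 0 0.0215 0 0 0" --pt "0.65 0 0 0.0215 0 0 0" --pt "0 0 0 0.0215 0 0 0" --pt "0 0 0 0.0215 0 0 0" --pt "0 0 0 0.0215 0 0 0" --pt "0 0 0 0.0215 0 0 0"

```text
clock: 7.5
position: [616.7, -255.2, 6.4]
ee_rot: [0.707, -0.707, 0.001, -0.0]
contact_force: [-0.5, -0.1, 4.5]
gripper_width: 20.9
grasp_force: 58.9
```

Call:
servo_tool --pt "0 0 0 -0.015 0 0 0" --pt "0 0 0 -0.045 0 0 0" --pt "0 0 0 -0.075 0 0 0" --pt "0 0 0 -0.09 0 0 0" --pt "0 -0.001 0.03 -0.09 0 0 0" --pt "0 -0.002 0.07 -0.09 0 0 0" --pt "0 -0.003 0.11 -0.09 0 0 0" --pt "0 -0.004 0.15 -0.09 0 0 0" --pt "0 -0.0045 0.173 -0.09 0 0 0" --pt "0 -0.0045 0.173 -0.09 0 0 0" --pt "0 -0.0045 0.173 -0.09 0 0 0"

```text
clock: 8.88
position: [443.8, -250.7, 95.5]
ee_rot: [0.707, -0.707, 0.0, -0.0]
contact_force: [0.6, 0.8, -0.4]
gripper_width: 21.1
grasp_force: 58.8
```

```bash
python3 - <<'E'
from fit import *
s=arm.read_state(); p=s["position"]; print(p,s["gripper_width"])
out=[]
for c,b in(("scene",(175,95,255,175)),("top",(310,190,390,270))):
    d=arm.get_image(c);k=5;big=cv2.resize(cv2.cvtColor(d["color"],cv2.COLOR_RGB2BGR),None,fx=k,fy=k,interpolation=cv2.INTER_CUBIC)
    for n,x,y,z,col in(("small_lid",p[0],p[1],p[2]+36-24.4+1,(0,255,0)),("small_jar",443,-250.5,18,(0,0,255))):
        for r,z0,z1 in parts(n,z): cv2.polylines(big,[np.int32((cyl(d,x,y,r,z0,z1)[:,0]+.5)*k)],True,col,1)
    out.append(big[b[1]*k:b[3]*k,b[0]*k:b[2]*k])
cv2.imwrite("pics/f.png",np.hstack(out))
E
```

```text
[ 443.79799399 -250.65626085   95.48671868] 21.142372502826497
```

View pics/f.png

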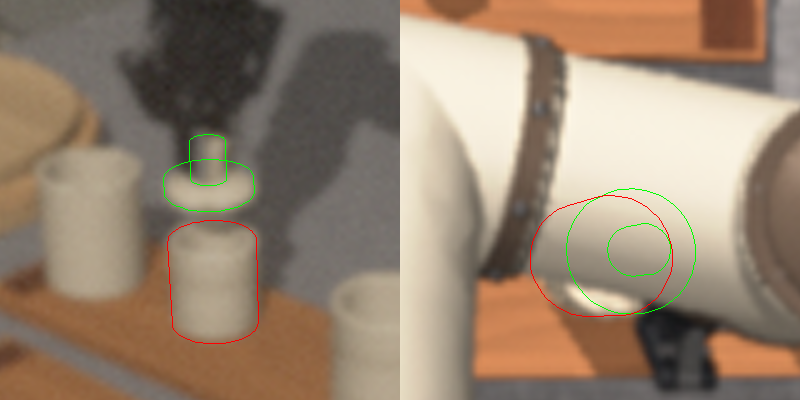

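The overlay shows the lid level and above the small jar, so I'm lowering it.

Call:
servo_tool --pt "0 0 0 0.012 0 0 0" --pt "0 0 0 0.02 0 0 0" --pt "0 0 0 0.025 0 0 0" --pt "0 0 0 0.029 0 0 0" --pt "0 0 0 0.032 0 0 0" --pt "0 0 0 0.034 0 0 0" --pt "0 0 0 0.035 0 0 0" --pt "0 0 0 0.0355 0 0 0" --pt "0 0 0 0.0355 0 0 0"

```text
clock: 10.1
position: [443.4, -250.7, 60.4]
ee_rot: [0.707, -0.707, 0.001, -0.0]
contact_force: [-1.0, 0.3, 3.2]
gripper_width: 20.9
grasp_force: 59.0
```

Call:
servo_tool --pt "0.3 0 0 0 0 0 0" --pt "0.65 0 0 0 0 0 0" --pt "0.65 0 0 0 0 0 0" --pt "0.65 0 0 0 0 0 0" --pt "0.65 0 0 -0.02 0 0 0" --pt "0.65 0 0 -0.06 0 0 0" --pt "0.65 0 0 -0.075 0 0 0" --pt "0.65 0 -0.06 -0.075 0 0 0" --pt "0.65 -0.04 -0.1 -0.075 0 0 0" --pt "0.65 -0.09 -0.13 -0.075 0 0 0" --pt "0.65 -0.13 -0.155 -0.075 0 0 0" --pt "0.65 -0.1625 -0.173 -0.075 0 0 0"

```text
clock: 11.6
position: [616.5, -86.1, 133.7]
ee_rot: [0.707, -0.707, -0.001, 0.0]
contact_force: [0.7, -1.2, -0.5]
gripper_width: 55.7
grasp_force: 0.0
```

```bash
python3 - <<'E'
from fit import *
d=arm.get_image("scene"); print(arm.read_state()["position"]); save(d,"g.png",(170,90,270,190),5)
E
```

```text
[618.64936286 -83.15168375 133.62221011]
```

View pics/g.png

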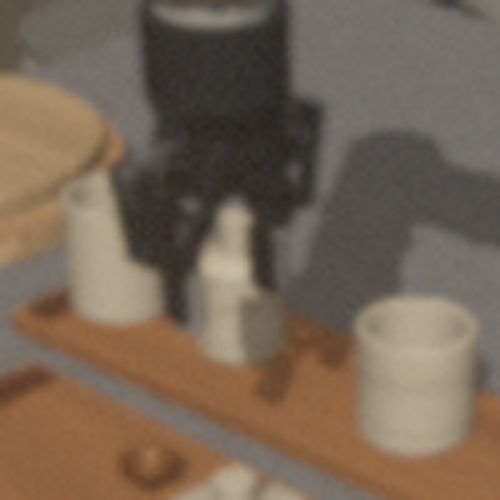

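Call:
servo_tool --pt "0.65 0 0 0.04 0 0 0" --pt "0.65 0 0 0.08 0 0 0" --pt "0.65 0 0 0.1 0 0 0" --pt "0.65 0 0 0.115 0 0 0" --pt "0.65 0 0 0.125 0 0 0" --pt "0.65 0 0 0.128 0 0 0" --pt "0.65 0 0 0.128 0 0 0" --pt "0 0 0 0.128 0 0 0" --pt "0 0 0 0.128 0 0 0" --pt "0 0 0 0.128 0 0 0" --pt "0 0 0 0.128 0 0 0"

```text
clock: 13.02
position: [616.6, -88.0, 7.8]
ee_rot: [0.707, -0.707, 0.001, -0.0]
contact_force: [-1.5, 0.3, 5.2]
gripper_width: 20.6
grasp_force: 58.9
```

Call:
servo_tool --pt "0 0 0 -0.015 0 0 0" --pt "0 0 0 -0.05 0 0 0" --pt "0 0 0 -0.09 0 0 0" --pt "0 0 0 -0.115 0 0 0" --pt "0 -0.02 0.01 -0.125 0 0 0" --pt "0 -0.06 0.03 -0.125 0 0 0" --pt "0 -0.105 0.057 -0.125 0 0 0" --pt "0 -0.15 0.083 -0.125 0 0 0" --pt "0 -0.195 0.109 -0.125 0 0 0" --pt "0 -0.24 0.135 -0.125 0 0 0" --pt "0 -0.28 0.159 -0.125 0 0 0" --pt "0 -0.317 0.18 -0.125 0 0 0"

```text
clock: 14.52
position: [433.3, 230.1, 131.2]
ee_rot: [0.707, -0.707, -0.0, 0.001]
contact_force: [0.6, 0.7, -1.9]
gripper_width: 20.5
grasp_force: 58.9
```

Call:
servo_tool --pt "0 0 0 0 0 0 0" --pt "0 0 0 0 0 0 0" --pt "0 0 0 0 0 0 0"

```text
clock: 14.9
position: [435.8, 228.2, 131.5]
ee_rot: [-0.707, 0.707, 0.0, -0.0]
contact_force: [-0.3, -0.5, -1.7]
gripper_width: 21.0
grasp_force: 58.9
```

```bash
cat > chk.py <<'E'
import sys
from fit import *
k=sys.argv[1]; g=tuple(map(float,sys.argv[2:4])); zg=float(sys.argv[4]); jar=tuple(map(float,sys.argv[5:7]))
s=arm.read_state(); p=s["position"]; z=18+p[2]-zg; print(p.round(1),s["gripper_width"],"lid z",z)
d=arm.get_image("scene"); print("lid scene fit",[x for t in(130,145) for x in fit(d,k+"_lid",(p[0],p[1]),z,t)])
S4=4;b0=w2px(d,(jar[0],jar[1],110))-45;b0=b0.astype(int);kk=5
big=cv2.resize(cv2.cvtColor(d["color"],cv2.COLOR_RGB2BGR),None,fx=kk,fy=kk,interpolation=cv2.INTER_CUBIC)
for n,x,y,zz,c in((k+"_lid",p[0],p[1],z,(0,255,0)),(k+"_jar",*jar,18,(0,0,255))):
    for r,z0,z1 in parts(n,zz): cv2.polylines(big,[np.int32((cyl(d,x,y,r,z0,z1)[:,0]+.5)*kk)],True,c,1)
cv2.imwrite(f"pics/chk_{k}.png",big[b0[1]*kk:(b0[1]+90)*kk,b0[0]*kk:(b0[0]+90)*kk])
E
python3 chk.py large 616 -88 7.8 436 229
```

```text
[435.8 228.2 131.5] 21.005790924000166 lid z 141.7046638692265
lid scene fit [array([438.82183489, 232.21402467]), np.float64(0.40015807336463804), array([437.58875975, 230.8499018 ]), np.float64(0.39090816013105356)]
```

View pics/chk_large.png

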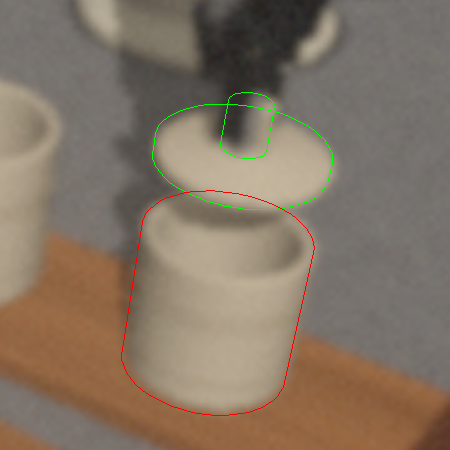

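The lid overlay matches and is level, so I'm lowering it onto the large jar.

Call:
servo_tool --pt "0 0 0 0.012 0 0 0" --pt "0 0 0 0.026 0 0 0" --pt "0 0 0 0.034 0 0 0" --pt "0 0 0 0.039 0 0 0" --pt "0 0 0 0.042 0 0 0" --pt "0 0 0 0.044 0 0 0" --pt "0 0 0 0.0455 0 0 0" --pt "0 0 0 0.0462 0 0 0" --pt "0 0 0 0.0462 0 0 0"

```text
clock: 16.08
position: [436.0, 229.1, 85.8]
ee_rot: [0.707, -0.707, 0.0, -0.0]
contact_force: [-0.6, 0.4, -0.7]
gripper_width: 21.1
grasp_force: 59.0
```

Call:
servo_tool --pt "0 0 0 0.0007 0 0 0" --pt "0 0 0 0.0007 0 0 0" --pt "0.3 0 0 0.0007 0 0 0" --pt "0.65 0 0 0.0007 0 0 0" --pt "0.65 0 0 0.0007 0 0 0" --pt "0.65 0 0 0.0007 0 0 0" --pt "0.65 0 0 -0.02 0 0 0" --pt "0.65 0 0 -0.05 0 0 0" --pt "0.65 0 0 -0.05 0 0 0"

```text
clock: 17.2
position: [437.3, 230.2, 137.9]
ee_rot: [0.707, -0.707, 0.0, -0.003]
contact_force: [0.2, 0.7, 0.5]
gripper_width: 55.5
grasp_force: 0.0
```

Call:
servo_tool --pt "0.65 0.01 -0.02 0 0 0 0" --pt "0.65 0.04 -0.055 0 0 0 0" --pt "0.65 0.075 -0.095 0 0 0 0" --pt "0.65 0.11 -0.137 0 0 0 0" --pt "0.65 0.132 -0.166 0 0 0 0" --pt "0.65 0.142 -0.179 0 0 0 0" --pt "0.65 0.142 -0.179 0.04 0 0 0" --pt "0.65 0.142 -0.179 0.08 0 0 0" --pt "0.65 0.142 -0.179 0.105 0 0 0"

```text
clock: 18.32
position: [612.9, 87.0, 28.0]
ee_rot: [0.707, -0.707, -0.001, 0.002]
contact_force: [0.2, 0.3, -0.0]
gripper_width: 55.7
grasp_force: 0.0
```

Call:
servo_tool --pt "0.65 0 0 0.01 0 0 0" --pt "0.65 0 0 0.018 0 0 0" --pt "0.65 0 0 0.0235 0 0 0" --pt "0.65 0 0 0.0235 0 0 0" --pt "0 0 0 0.0235 0 0 0" --pt "0 0 0 0.0235 0 0 0" --pt "0 0 0 0.0235 0 0 0" --pt "0 0 0 0.0235 0 0 0"

```text
clock: 19.32
position: [615.6, 87.1, 7.9]
ee_rot: [0.707, -0.707, 0.0, -0.001]
contact_force: [-0.7, -0.4, 4.6]
gripper_width: 20.9
grasp_force: 58.9
```

Call:
servo_tool --pt "0 0 0 -0.015 0 0 0" --pt "0 0 0 -0.05 0 0 0" --pt "0 0 0 -0.09 0 0 0" --pt "0 0 0 -0.115 0 0 0" --pt "0 0.015 0.014 -0.125 0 0 0" --pt "0 0.05 0.047 -0.125 0 0 0" --pt "0 0.085 0.081 -0.125 0 0 0" --pt "0 0.12 0.114 -0.125 0 0 0" --pt "0 0.15 0.142 -0.125 0 0 0" --pt "0 0.17 0.161 -0.125 0 0 0" --pt "0 0.177 0.168 -0.125 0 0 0" --pt "0 0.177 0.168 -0.125 0 0 0"

```text
clock: 20.82
position: [447.0, -90.3, 132.2]
ee_rot: [-0.707, 0.707, -0.0, 0.0]
contact_force: [-0.0, -0.3, -0.8]
gripper_width: 20.5
grasp_force: 58.9
```

Call:
servo_tool --pt "0 0 0 0.01 0 0 0" --pt "0 0 0 0.025 0 0 0" --pt "0 0 0 0.03 0 0 0" --pt "0 0 0 0.03 0 0 0"

```text
clock: 21.32
position: [447.1, -89.7, 101.5]
ee_rot: [0.707, -0.707, -0.0, 0.001]
contact_force: [-0.4, 0.6, -1.1]
gripper_width: 21.2
grasp_force: 58.9
```

```bash
python3 chk.py medium 615 87 7.9 447 -90
```

```text
[447.1 -89.7 101.5] 21.244928872961317 lid z 111.59048889648204
lid scene fit [array([451.33885472, -87.07866084]), np.float64(0.2924651418366646), array([447.53998558, -89.52490985]), np.float64(0.6986992816928752)]
```

Good fit. Lowering from 102 to about 73.5, then releasing.

Call:
servo_tool --pt "0 0 0 0.012 0 0 0" --pt "0 0 0 0.019 0 0 0" --pt "0 0 0 0.023 0 0 0" --pt "0 0 0 0.0255 0 0 0" --pt "0 0 0 0.0273 0 0 0" --pt "0 0 0 0.0285 0 0 0" --pt "0 0 0 0.0285 0 0 0"

```text
clock: 22.25
position: [447.1, -90.0, 73.9]
ee_rot: [0.707, -0.707, 0.0, -0.0]
contact_force: [-0.4, -0.4, 0.8]
gripper_width: 20.8
grasp_force: 59.2
```

Call:
servo_tool --pt "0.3 0 0 0.0003 0 0 0" --pt "0.65 0 0 0.0003 0 0 0" --pt "0.65 0 0 0.0003 0 0 0" --pt "0.65 0 0 0.0003 0 0 0" --pt "0.65 0 0 -0.02 0 0 0" --pt "0.65 0 0 -0.05 0 0 0" --pt "0.65 0 0 -0.06 0 0 0" --pt "0.65 -0.03 -0.015 -0.06 0 0 0" --pt "0.65 -0.08 -0.04 -0.06 0 0 0" --pt "0.65 -0.13 -0.063 -0.06 0 0 0" --pt "0.65 -0.18 -0.087 -0.06 0 0 0" --pt "0.65 -0.23 -0.11 -0.06 0 0 0"

```text
clock: 23.75
position: [557.1, 141.6, 132.8]
ee_rot: [0.707, -0.707, -0.0, 0.001]
contact_force: [0.5, -0.0, 0.2]
gripper_width: 55.6
grasp_force: 0.0
```

Call:
servo_tool --pt "0.65 -0.04 -0.02 0 0 0 0" --pt "0.65 -0.08 -0.04 0 0 0 0" --pt "0.65 -0.108 -0.052 0 0 0 0" --pt "0.65 -0.1185 -0.057 0 0 0 0" --pt "0.65 -0.1185 -0.057 0.03 0 0 0" --pt "0.65 -0.1185 -0.057 0.07 0 0 0" --pt "0.65 -0.1185 -0.057 0.1 0 0 0" --pt "0.65 -0.1185 -0.057 0.1 0 0 0"

```text
clock: 24.75
position: [611.6, 256.4, 30.5]
ee_rot: [-0.707, 0.707, 0.001, -0.004]
contact_force: [-0.2, -0.1, -0.4]
gripper_width: 55.8
grasp_force: 0.0
```

Call:
servo_tool --pt "0.65 0 0 0.01 0 0 0" --pt "0.65 0 0 0.02 0 0 0" --pt "0.65 0 0 0.0262 0 0 0" --pt "0.65 0 0 0.0262 0 0 0" --pt "0 0 0 0.0262 0 0 0" --pt "0 0 0 0.0262 0 0 0" --pt "0 0 0 0.0262 0 0 0" --pt "0 0 0 0.0262 0 0 0"

```text
clock: 25.75
position: [614.4, 258.8, 8.2]
ee_rot: [0.707, -0.707, 0.0, -0.001]
contact_force: [-1.0, 1.5, 3.5]
gripper_width: 20.6
grasp_force: 59.1
```

Call:
servo_tool --pt "0 0 0 -0.015 0 0 0" --pt "0 0 0 -0.05 0 0 0" --pt "0 0 0 -0.09 0 0 0" --pt "0 0 0 -0.12 0 0 0" --pt "0 0.015 0.013 -0.13 0 0 0" --pt "0 0.05 0.043 -0.13 0 0 0" --pt "0 0.085 0.073 -0.13 0 0 0" --pt "0 0.12 0.103 -0.13 0 0 0" --pt "0 0.155 0.133 -0.13 0 0 0" --pt "0 0.185 0.159 -0.13 0 0 0" --pt "0 0.1975 0.17 -0.13 0 0 0" --pt "0 0.1975 0.17 -0.13 0 0 0"

```text
clock: 27.25
position: [442.9, 60.0, 137.3]
ee_rot: [-0.707, 0.707, 0.0, -0.0]
contact_force: [-0.1, 0.5, -1.3]
gripper_width: 20.9
grasp_force: 59.1
```

Call:
servo_tool --pt "0 0 0 0.005 0 0 0" --pt "0 0 0 0.012 0 0 0" --pt "0 0 0 0.015 0 0 0" --pt "0 0 0 0.015 0 0 0"

```text
clock: 27.75
position: [443.9, 61.1, 121.8]
ee_rot: [0.707, -0.707, -0.0, 0.001]
contact_force: [-0.3, -0.6, -1.0]
gripper_width: 21.1
grasp_force: 59.1
```

```bash
python3 chk.py giant 614 258.5 8.2 444 61
```

```text
[443.9  61.1 121.8] 21.076517146841965 lid z 131.5901839692499
lid scene fit [array([542.72620549, 125.75062297]), np.float64(0.48411704874422967), array([443.29590224,  61.28318715]), np.float64(0.7939632545931758)]
```

Fit agrees. Lowering from 122 to 97.7.

Call:
servo_tool --pt "0 0 0 0.01 0 0 0" --pt "0 0 0 0.016 0 0 0" --pt "0 0 0 0.0195 0 0 0" --pt "0 0 0 0.022 0 0 0" --pt "0 0 0 0.0235 0 0 0" --pt "0 0 0 0.0246 0 0 0" --pt "0 0 0 0.0246 0 0 0"

```text
clock: 28.68
position: [444.1, 61.0, 98.1]
ee_rot: [0.707, -0.707, 0.0, -0.0]
contact_force: [-0.7, -0.1, 0.7]
gripper_width: 21.3
grasp_force: 59.1
```

Call:
servo_tool --pt "0.3 0 0 0.0003 0 0 0" --pt "0.65 0 0 0.0003 0 0 0" --pt "0.65 0 0 0.0003 0 0 0" --pt "0.65 0 0 0.0003 0 0 0" --pt "0.65 0 0 -0.02 0 0 0" --pt "0.65 0 0 -0.05 0 0 0" --pt "0.65 0 0 -0.09 0 0 0" --pt "0.65 0 0 -0.1 0 0 0" --pt "0.65 0.03 0.006 -0.1 0 0 0" --pt "0.65 0.07 0.014 -0.1 0 0 0" --pt "0.65 0.12 0.024 -0.1 0 0 0" --pt "0.65 0.17 0.034 -0.1 0 0 0"

```text
clock: 30.18
position: [409.1, -110.2, 197.2]
ee_rot: [0.707, -0.707, -0.0, 0.0]
contact_force: [1.5, -0.7, 0.4]
gripper_width: 55.8
grasp_force: 0.0
```

Call:
servo_tool --pt "0.65 0.05 0.01 0 0 0 0" --pt "0.65 0.1 0.02 0 0 0 0" --pt "0.65 0.15 0.03 0 0 0 0" --pt "0.65 0.2 0.04 0 0 0 0" --pt "0.65 0.25 0.05 0 0 0 0" --pt "0.65 0.3 0.06 0 0 0 0" --pt "0.65 0.35 0.07 0 0 0 0" --pt "0.65 0.38 0.08 0 0 0 0" --pt "0.65 0.38 0.08 0 0 0 0" --pt "0.65 0.38 0.08 0 0 0 0"

```text
clock: 31.42
position: [329.8, -488.4, 196.9]
ee_rot: [-0.707, 0.707, 0.001, 0.0]
contact_force: [0.5, 0.2, -0.3]
gripper_width: 55.5
grasp_force: 0.0
```

```bash
python3 - <<'E'
from fit import *
Jp={"small":(443,-250.5),"medium":(447,-90),"large":(436,229),"giant":(444,61)}
out=[];k=3
for c,b in(("top",(120,190,385,270)),("scene",(165,105,430,215))):
    d=arm.get_image(c);big=cv2.resize(cv2.cvtColor(d["color"],cv2.COLOR_RGB2BGR),None,fx=k,fy=k,interpolation=cv2.INTER_CUBIC)
    for n,g in Jp.items():
        z=18+J[n][1]-10
        if c=="top": print(n,"lid",fit(d,n+"_lid",g,z))
        for r,z0,z1 in parts(n+"_lid",z): cv2.polylines(big,[np.int32((cyl(d,*g,r,z0,z1)[:,0]+.5)*k)],True,(0,255,0),1)
    out.append(big[b[1]*k:b[3]*k,b[0]*k:b[2]*k])
cv2.imwrite("pics/end.png",np.vstack(out))
E
```

```text
small lid (array([ 443.47962571, -247.96352216]), np.float64(0.929477794045876))
medium lid (array([446.86670753, -89.21162058]), np.float64(0.9759658036938462))
large lid (array([435.95688397, 227.50635132]), np.float64(0.9605921938088829))
giant lid (array([443.72632885,  59.83975792]), np.float64(0.8375374376039934))
```

View pics/end.png

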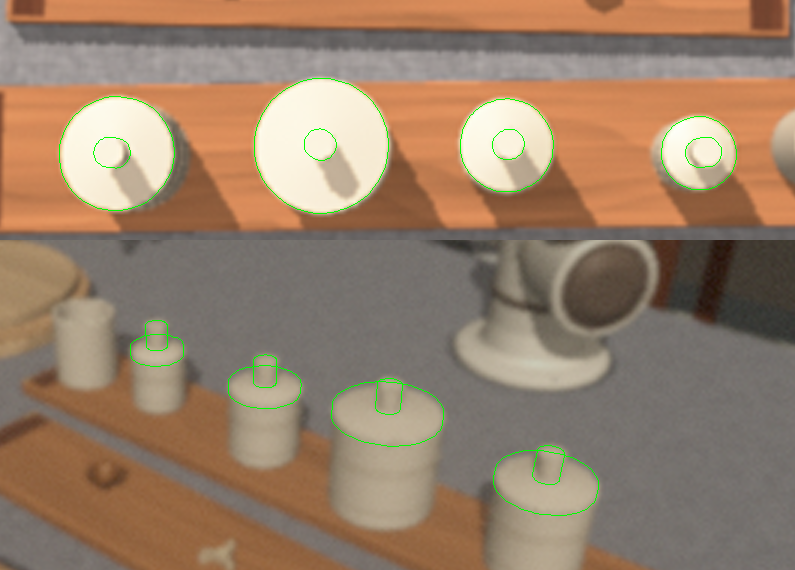

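All four lids sit level on their jars, and both views match the seated outlines.

```bash
python3 -c "
from bench import arm
print(arm.job_done())"
```

```text
the job is handed in; nothing more can be done
None
```

I put all four lids on their own jars and handed the job in at about 31 s; the last pictures show each lid level and seated, and the hand-in returned no verdict.

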